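Cure a pendant under the lamp and keep the dead-man lever held

TASK

At the jewellery stall, take the pendant carrier with the green grip block, hook it over the steel rail at the blue band, slide it along the rail, without lifting it off, until it hangs centred on the yellow band in front of the curing lamp, and let go of it. Then press the lamp's spring-loaded dead-man lever half-way down, into the green zone (higher or fully down the lamp is off), and keep it there: finish while still holding the lever, do not let go. Leave the amber carrier, the bowl, the bell and the vase where they stand.

Things in the scene. Friction and masses are not known exactly. Their poses are not given: they have to be found in the camera images.
- green: The carrier to hang, about 0.25 kg, 149 mm high, standing on its tray: aluminium tray 56 x 44 mm (x, y), 12 mm high, with a green-stoned pendant fixed in it; an upright strip rises on the tray's -x side to a hook (inverted U, gabled roof, open downward) above the tray; a green grip block on top. Origin: centre of the tray's underside; z up.
- green_grip (a point): Centre of the green grip block, 130 mm above the carrier's underside. Block 16 mm (x) by 26 mm (y), from 107 to 149 mm above the underside: grasp it from above across either width. Axes as the carrier's.
- green_hook (a point): Inner ridge of the green carrier's hook, 105 mm above its underside, 25 mm below point green_grip. The channel runs along the carrier's y: 24 mm wide (x), 18 mm long (y). Its short lip (+x side) ends 76 mm above the underside: the rail goes in from the +x side, below the lip and above the tray, then up into the hook. Hung, the ridge rests 7 mm above the rail's axis, the underside 52 mm above the table.
- amber: A like carrier with an amber grip block and stone, a bystander standing on the table; origin at the centre of its underside. Leave alone.
- station: Fixed wooden base 100 x 340 x 12 mm (x, y, z) with a round steel rail, 12 mm in diameter, along its y axis over the base's middle, axis 150 mm above the table, on 16 mm posts at y = +158 and -158 mm. Origin: centre of the base's underside. A 60 mm long blue band is near the rail's +y end.
- load (a point): Middle of the blue band (60 mm long) on the rail's axis, 100 mm towards +y from the rail's middle, 150 mm above the table; axes as the station's, y along the rail.
- mark (a point): Middle of the yellow band (30 mm long) on the rail's axis, 150 mm above the table, 110 to 180 mm from the blue band's middle towards the rail's -y; axes as the station's. The white curing lamp, 80 mm wide and 137 mm high, stands behind it, from 66 mm on the rail's +x side. Nothing is above the rail.
- console: Fixed steel base plate 190 x 100 x 14 mm with a grey block carrying the dead-man lever. Origin: on the underside, 20 mm towards +x from the plate's middle. The lever's hinge axis is along y, at x = +50 mm, 100 mm above the table; the lever points to -x. A black upright with white, green and red fields stands beside the lever's end at y = +36 mm.
- pad (a point): Centre of the top face of the lever's black rubber pad, 46 x 40 mm (x, y), 110 mm from the hinge axis. Height above the table: 142 mm released, 110 mm half-way (middle of the green zone; the pad is level there, 60 mm to -x of the console's origin), 77 mm fully down. Moves with the lever; press it from above.
- lever (a joint): Angle of the dead-man lever: 0 released (pad 0.3 rad above level), growing as it is pressed, 0.3 half-way, 0.6 at the bottom stop. The green zone is 0.2 to 0.4. A spring pushes it back up at all times: on the pad about 5 N at the start, 9 N half-way, 13 N fully down.
- bowl: Bystander: brass bowl, 90 mm wide, 45 mm high; origin under its centre.
- bell: Bystander: small brass hand bell, 60 mm wide, 94 mm high; origin under its centre.
- vase: Bystander: copper vase, 84 mm wide, 165 mm high; origin under its centre.
Things that resemble listed ones, but are neither listed nor needed, are in the scene too. What is shaped like the console but pink is not meant.

How it is judged:
On the way, in this order (a step that is already met when the one before it is completed fails the run):
1. the green carrier is hooked over the rail at the blue band (z of green_hook in the frame of load between -0.002 and 0.016 m and x of green_hook in the frame of load between -0.011 and 0.011 m and y of green_hook in the frame of load between -0.03 and 0.03 m), for 0.2 s.
2. the green carrier hangs on the rail centred on the yellow band, let go (z of green_hook in the frame of mark between -0.002 and 0.016 m and x of green_hook in the frame of mark between -0.011 and 0.011 m and y of green_hook in the frame of mark between -0.01 and 0.01 m and contact force between each of the arm, the fingers and green below 0.05 N and contact force between green and station above 0.8 N and angle between green_hook's own z axis and vertical below 0.2 rad and linear speed of green below 0.02 m/s), for 0.2 s.
3. the lever is pressed into the green zone and kept there (all of step 2 and value of joint lever between 0.2 and 0.4 rad and contact force between any of the fingers, the arm and lever above 3 N), for 0.5 s.
At the end, for the whole second after the job is handed in: The green carrier hangs on the rail by its hook (seated, tilted less than 0.2 rad, at rest, not touched by the robot), its middle within 10 mm along the rail of the middle of the yellow band; the robot presses on the lever with more than 3 N and keeps it still in the green zone, 0.2 to 0.4 rad (all of step 3 and velocity of joint lever between -0.05 and 0.05 rad/s and contact force between lever and green below 0.1 N and contact force between lever and amber below 0.1 N); the arm keeps its last pose, push and grip.
It fails at once if the green carrier is held over the rail, lifted off it, away from the blue band (more than 60 mm from the band's middle towards the yellow band) (z of green_hook in the frame of load above 0.037 m and x of green_hook in the frame of load between -0.012 and 0.012 m and y of green_hook in the frame of load between -0.25 and -0.06 m).
It fails at once if the amber carrier is moved by more than 30 mm or tipped over (distance of amber from where it was at the start of the episode above 0.03 m or angle between amber's own z axis and vertical above 0.6 rad).
It fails at once if the bowl is moved by more than 30 mm or tipped over (distance of bowl from where it was at the start of the episode above 0.03 m or angle between bowl's own z axis and vertical above 0.6 rad).
It fails at once if the bell is moved by more than 30 mm or tipped over (distance of bell from where it was at the start of the episode above 0.03 m or angle between bell's own z axis and vertical above 0.6 rad).
It fails at once if the vase is moved by more than 30 mm or tipped over (distance of vase from where it was at the start of the episode above 0.03 m or angle between vase's own z axis and vertical above 0.6 rad).
It also fails if it takes over 48 s, if anything falls off the work surface, if the arm or the gripper's body presses on something with over 40 N, if the wrist force passes 120 N, or if a joint passes its speed limit or range.

ROBOT

A 6-joint arm with a two-finger parallel gripper is mounted at the origin on the work surface. World frame = base frame: x ahead of the robot, y to its left, z up, the work surface at z = 0. Lengths are in m, angles in rad, forces in N, time in s.
With the tool pointing down it reaches from about 0.35 to 0.85 m from the base axis. Payload 8.1 kg.
Tool frame: the origin (TCP) lies midway between the tips of the shut fingers; the grasp point (between the pads) lies 19 mm behind it; y points along the fingers, x is the direction in which the jaws open and shut, and the axes are right-handed (so a half turn about y gives the same grasp; the last joint's range is limited). The gripper opens to 85 mm and grips with 20 to 120 N. Pads are 22 mm wide; open, the fingers measure 114 mm over their backs; the gripper's body (76 mm by 85 mm) begins 54 mm behind the grasp point. The pads swing forward as they close: fully open they stand 13 mm farther back than shut.
Start: joints at [1.17, 0.13, 1.488, -0, 1.523, -0.085], TCP at [0.186, 0.57, 0.231] pointing down, gripper open.
Joint ranges: [-2.96, 2.96], [-0.89, 2.26], [0.02, 2.5], [-1.34, 4.48], [0, 2.73], [-2.66, 2.66]. Speed limits (rad/s): [2.39, 2.39, 2.79, 3.14, 3.14, 3.14].

INTERFACE

Orientations are given as a unit quaternion [w, x, y, z].
In Python, from workcell import monitor, imaging, workorder gives the robot as it stands.
- The arm moves only by the tool arm_command, never from a script. Its argument "commands" is a list of rows, each a list of 7 numbers: the closure, from 0 (fully open) to 1 (shut), then the shift along the tool's x, y, z in mm, then the turn, a rotation vector about the tool's x, y, z in rad. A call has 1 to 12 rows; each row is the pose to reach, as a shift and turn from the pose measured when the call began, along the tool's axes at that moment; what a row does not reach only later rows make up. A row lasts 1/8 s, in which the tool goes at most 62.5 mm and 10.7 degrees, less where a joint would pass 70% of its speed; a pose out of reach is approached as far as the arm can. A call with a gripper value outside its range is refused whole. The fingers move at their own pace and stop on an object; "newtons" is the grip in N (left out, the last holds). Time passes only in rows, so rows that repeat a pose let the fingers close. It gives the time, the measured TCP pose, the force and the opening at its end, in the units of the state.
- monitor.get_obs(): the state, without advancing time (a new reading comes with each control period).
- imaging.read_camera(name): name is "scene" or "top"; returns the picture (420x560x3 uint8, blue, green, red); there is no depth.
- imaging.camera_params(name): a dict with "intrinsics" (3x3 intrinsics, pixels), "R" (3x3) and "t" (3): a world point X has camera coordinates R X + t. Camera axes: x right, y down, z forward; pixel columns grow to the right and rows downward; lengths in m; the calibration is good to about 2 mm. A picture is of the moment at which its call begins. camera_params takes no time and is no camera call.
- workorder.finish_job(): hands the job in, once; it reports no verdict.
The state is a dict: "time_s": time; "q": joint angles; "qd": joint speeds; "effort": joint torques, N m; "eef_pos": TCP position; "ee_rot": TCP orientation; "contact_force": force on the tool from outside, world axes, zero at the start; "wrist_torque": the same for the moment, N m; "finger_gap": opening from 0.0 (shut) to 1.0 (fully open).
Only numpy, scipy, OpenCV 4.12 (cv2) and the standard library are available. Lean on these libraries where they do the work, as an engineer would, in place of code of your own. Each camera call takes 0.05 s, during which the arm holds its last target.

## Working session

There is one attempt and no reset: what is moved stays moved. The work goes in short steps, Python scripts to look and compute and a tool call to move; the robot and the scene stay as the last step left them, time stands still between calls to the robot, and variables do not carry over. Pictures are saved under pics/ and viewed, and the job is handed in when it is done.

Besides the shell and the picture viewer there is one more tool, called as name(argument=value, ...), one argument or row to a line, values as JSON. arm_command: Moves the arm, as the interface text tells. Its arguments: {"type":"object","properties":{"commands":{"type":"array"},"newtons":{"type":"number"}},"required":["commands"]}

```bash
mkdir -p pics; ls; python3 - <<'E'
from workcell import monitor, imaging
import cv2, numpy as np
for n in ("scene","top"):
    im=imaging.read_camera(n); cv2.imwrite(f"pics/{n}0.png",im)
    p=imaging.camera_params(n); print(n,np.round(p["intrinsics"],1).tolist(),np.round(p["R"],4).tolist(),np.round(p["t"],4).tolist())
    print("cam pos",-np.array(p["R"]).T@np.array(p["t"]))
print(monitor.get_obs())
E
```

```text
pics
scene [[502.0, 0.0, 276.5], [0.0, 502.0, 210.9], [0.0, 0.0, 1.0]] [[0.8188, 0.5741, -0.0041], [0.3948, -0.5683, -0.7219], [-0.4168, 0.5894, -0.692]] [-0.4172, -0.0622, 1.4678]
cam pos [ 0.97786422 -0.66096659  0.96910774]
top [[383.5, 0.0, 279.6], [0.0, 383.5, 210.8], [0.0, 0.0, 1.0]] [[0.0217, -0.9997, 0.0117], [-0.986, -0.0233, -0.1653], [0.1655, -0.0079, -0.9862]] [0.0732, 0.4856, 0.9074]
cam pos [0.32707906 0.09170046 0.97428233]
{'time_s': 0.1, 'q': array([ 1.16960141e+00,  1.31123572e-01,  1.48923514e+00,  7.34890232e-06,
        1.52302233e+00, -8.54182230e-02]), 'qd': array([-0.00130641, -0.00087753, -0.00074612,  0.00118184,  0.00074363,
       -0.0010321 ]), 'effort': array([ 5.20716130e-04, -5.70956182e+01, -5.01941550e+01, -2.52102518e-04,
        8.25798546e-03, -8.09908693e-05]), 'eef_pos': array([0.18611025, 0.56984435, 0.23029113]), 'ee_rot': array([-0.57207319,  0.57272118,  0.41462092, -0.41570688]), 'contact_force': array([-0.09526417, -0.86248722,  0.53770218]), 'wrist_torque': array([-0.02222978,  0.01978444,  0.01219715]), 'finger_gap': 1.0023983692984464}
```

View pics/scene0.png

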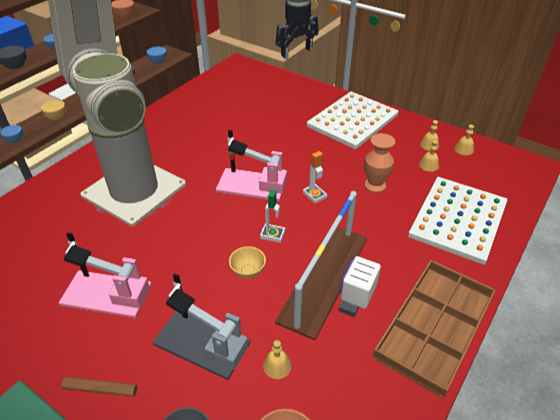

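View pics/top0.png

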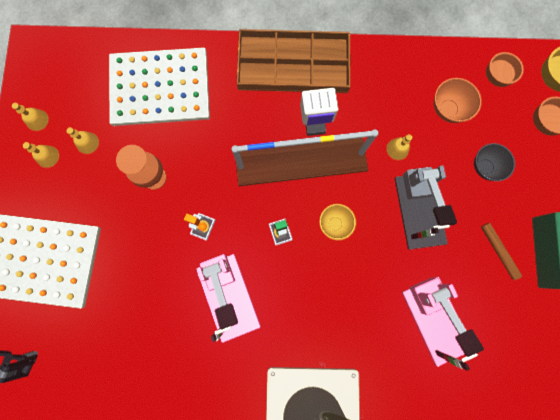

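The scene shows the grey console around scene (205,330) / top (425,205), and two pink lookalikes that are not meant. The green carrier is at scene (272,220) / top (281,231), the amber one at top (200,225), and the rail with blue and yellow bands at top (245–375,140). Next I'll enlarge crops to measure.

```bash
python3 - <<'E'
import cv2
def crop(n,x0,y0,x1,y1,s,o):
    im=cv2.imread(f"pics/{n}0.png")[y0:y1,x0:x1]
    im=cv2.resize(im,None,fx=s,fy=s,interpolation=cv2.INTER_CUBIC)
    st=10
    for x in range((x0+st-1)//st*st,x1,st):
        cv2.line(im,((x-x0)*s,0),((x-x0)*s,4),(255,255,255),1); cv2.putText(im,str(x),((x-x0)*s,12),0,.33,(255,255,255),1)
    for y in range((y0+st-1)//st*st,y1,st):
        cv2.line(im,(0,(y-y0)*s),(4,(y-y0)*s),(255,255,255),1); cv2.putText(im,str(y),(4,(y-y0)*s+4),0,.33,(255,255,255),1)
    cv2.imwrite(f"pics/{o}.png",im)
crop("top",260,210,305,252,13,"c_top_green")
crop("scene",250,180,300,250,8,"c_sc_green")
crop("top",225,120,385,190,5,"c_top_rail")
crop("scene",270,180,380,340,4-1,"c_sc_rail")
crop("top",385,155,465,255,6,"c_top_con")
crop("scene",145,265,255,380,5,"c_sc_con")
E
```

```text
(no output)
```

View pics/c_top_green.png

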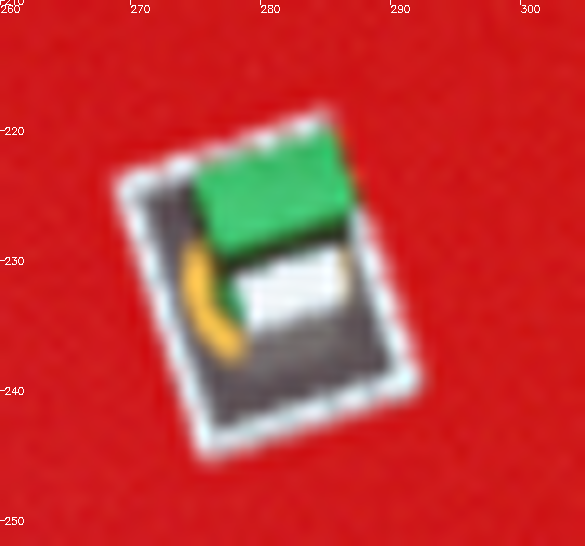

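View pics/c_sc_green.png

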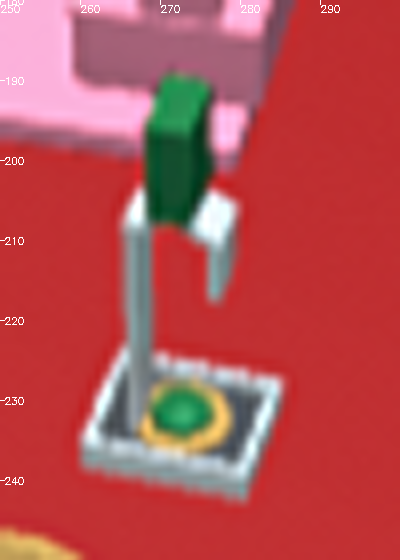

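View pics/c_top_rail.png

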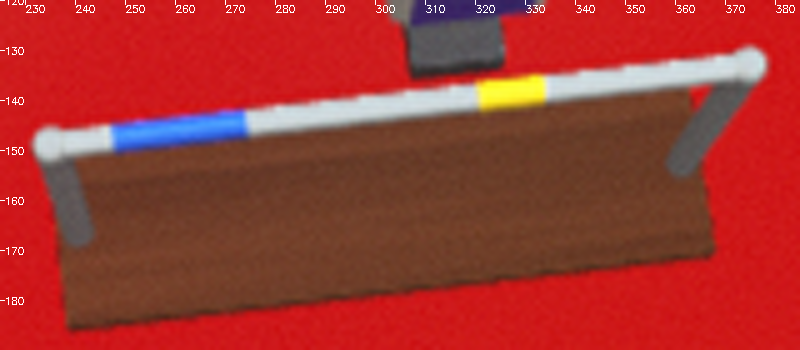

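View pics/c_sc_rail.png

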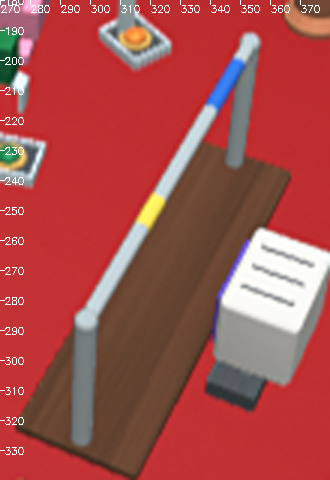

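View pics/c_top_con.png

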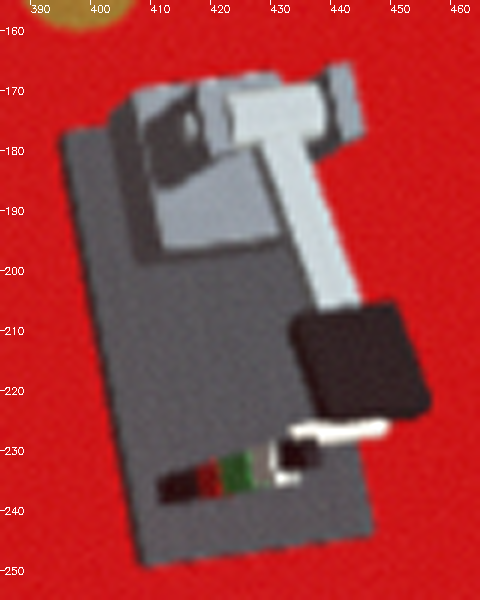

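View pics/c_sc_con.png

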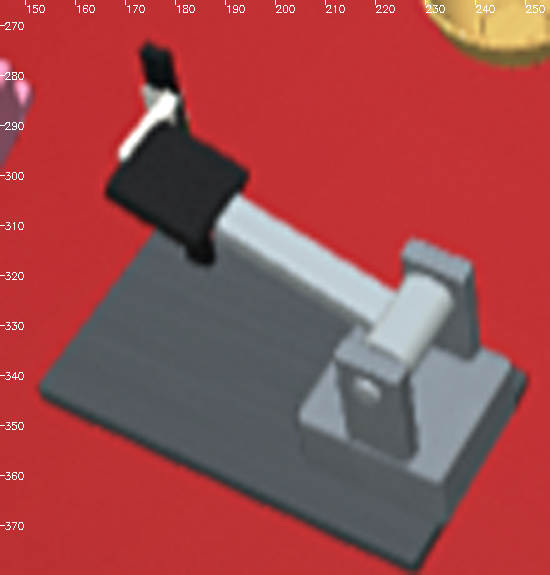

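```bash
cat > h.py <<'E'
import numpy as np
from scipy.optimize import least_squares
from workcell import imaging
C={n:imaging.camera_params(n) for n in("scene","top")}
def proj(n,X):
    c=C[n]; p=np.array(c["R"])@np.array(X)+np.array(c["t"]); p=np.array(c["intrinsics"])@p; return p[:2]/p[2]
def loc(P,l):
    x,y,a=P; c,s=np.cos(a),np.sin(a); return np.array([x+c*l[0]-s*l[1],y+s*l[0]+c*l[1],l[2]])
def ray(n,uv,z):
    c=C[n];R=np.array(c["R"]);o=-R.T@np.array(c["t"]);d=R.T@np.linalg.solve(np.array(c["intrinsics"]),[uv[0],uv[1],1]);return o+d*(z-o[2])/d[2]
def fit(obs,p0):
    f=lambda P:np.concatenate([proj(n,loc(P,l))-uv for n,uv,l in obs])
    r=least_squares(f,p0,loss="soft_l1"); return r.x,f(r.x).reshape(-1,2)
E
python3 - <<'E'
from h import *
np.set_printoptions(precision=4,suppress=True)
m=1e-3
def P(n,uv,a,b,z): return (n,np.array(uv),(a*m,b*m,z*m))
g=[P("top",u,a,b,12) for u,a,b in [((268.5,223.5),28,22),((285,218.5),28,-22),((292,239.5),-28,-22),((275.5,245),-28,22)]]
g+=[P("top",u,a,b,149) for u,a,b in [((275,223.5),8,13),((285,220),8,-13),((287,226),-8,-13),((277,229.5),-8,13)]]
g+=[P("scene",u,a,b,12) for u,a,b in [((260.3,235),-28,-22),((265.3,223.8),-28,22),((285.4,227.5),28,22),((280.8,240.9),28,-22)]]
g+=[P("scene",u,a,b,149) for u,a,b in [((268.4,195.3),-8,-13),((270.6,189.8),-8,13),((276.4,191),8,13),((274.3,196.3),8,-13)]]
x,r=fit(g,[.4,.1,.3]);print("green",x);print(r.T)
for n in C:
  x,r=fit([o for o in g if o[0]==n],[.4,.1,.3]);print(" ",n,x)
s=[P("top",(247.5,147.5),0,130,150),P("top",(274.5,143.5),0,70,150),P("top",(239,185),-50,170,12),P("top",(367.5,170.5),-50,-170,12),
P("scene",(350,200.7),0,130,150),P("scene",(341,215),0,70,150),P("scene",(277.3,323.3),-50,-170,12),P("scene",(315.7,338.3),50,-170,12),P("scene",(366.7,239),50,170,12)]
x,r=fit(s,[.55,.1,.1]);print("station",x);print(r.T)
for n in C:
  xx,r=fit([o for o in s if o[0]==n],[.55,.1,.1]);print(" ",n,xx)
c,sn=np.cos(x[2]),np.sin(x[2])
for n,uv in [("top",(320.5,138.5)),("top",(334,136.2)),("scene",(322.7,245.7)),("scene",(318.7,255))]:
  w=ray(n,uv,.15); d=w[:2]-x[:2]; print("yel",n,w,"local",c*d[0]+sn*d[1],-sn*d[0]+c*d[1])
k=[P("top",(394.5,177.5),75,50,14),P("top",(407.5,249),-115,50,14),P("top",(446,244),-115,-50,14),
P("scene",(152.6,342),-115,-50,14),P("scene",(228,377),75,-50,14),P("scene",(250,340.6),75,50,14)]
k0=k
x,r=fit(k,[.5,-.2,.1]);print("console",x);print(r.T)
for n in C:
  xx,r=fit([o for o in k if o[0]==n],[.5,-.2,.1]);print(" ",n,xx)
print("pad half",loc(x,(-.06,0,.11)),"pad released proj",[proj(n,loc(x,(.05-.11*np.cos(.3),0,.142))) for n in C])
# other points on table
for nm,uv in [("bowl",(338,222)),("amber",(201,227))]: print(nm,ray("top",uv,.02))
from workcell import monitor
from scipy.spatial.transform import Rotation as R
o=monitor.get_obs();print(R.from_quat(np.roll(o["ee_rot"],-1)).as_matrix())
E
```

```text
green [0.4369 0.0825 0.3322]
[[-0.4049 -0.361  -0.5127 -0.6856 -1.314   0.0772  0.347  -1.0736 -1.0091
  -1.0985 -1.0689 -0.9515 -1.7386 -0.8984 -0.4823 -1.3388]
 [-0.3565 -0.5848 -0.5954 -0.7613 -1.3302 -1.4316 -0.4767 -0.3513  0.3972
   0.1203  0.4855 -1.2432  0.4619 -0.8186 -0.8572  0.6584]]
  scene [0.4392 0.084  0.3279]
  top [0.4352 0.0813 0.3406]
station [0.6287 0.0328 0.1525]
[[-0.4812 -0.9133 -1.3079  0.3257 -1.3049 -1.3459 -2.5155  0.2933  0.3776]
 [-0.6628  0.097  -0.0721 -1.8581  1.1964  2.6511 -0.95    1.329  -1.9209]]
  scene [0.6295 0.0361 0.156 ]
  top [0.6265 0.031  0.1403]
yel top [ 0.6328 -0.0034  0.15  ] local -0.0014577419150960452 -0.03640676404537276
yel top [ 0.639  -0.0339  0.15  ] local 6.850919678515373e-05 -0.06747981100801477
yel scene [0.6314 0.0042 0.15  ] local -0.0016924133899711056 -0.028616792617692653
yel scene [ 0.6383 -0.0239  0.15  ] local 0.0009286106656681004 -0.05746021260937264
console [ 0.5204 -0.27    0.1551]
[[-0.8637 -0.1288  0.3147 -1.5025 -0.8681  0.3507]
 [-1.6168 -0.1522 -0.4221 -0.3076  0.5733 -1.5753]]
  scene [ 0.5224 -0.2697  0.1509]
  top [ 0.5189 -0.2709  0.1486]
pad half [ 0.4612 -0.2793  0.11  ] pad released proj [array([179.1209, 299.1105]), array([444.2058, 214.9703])]
bowl [ 0.4621 -0.0634  0.02  ]
amber [0.4415 0.2797 0.02  ]
[[ 0.3106 -0.0007 -0.9506]
 [ 0.9506 -0.0016  0.3106]
 [-0.0018 -1.      0.0002]]
```

```bash
cat > seg.py <<'E'
from h import *
import cv2
def blobs(im,cam,lo,hi,roi):
    x0,y0,x1,y1=roi; h=cv2.cvtColor(im[y0:y1,x0:x1],cv2.COLOR_BGR2HSV)
    m=cv2.inRange(h,np.array(lo),np.array(hi)); ys,xs=np.nonzero(m)
    pts=np.c_[xs+x0,ys+y0].astype(float); c=pts.mean(0); u,s,vt=np.linalg.svd(pts-c,full_matrices=False)
    t=(pts-c)@vt[0]; return c,len(pts),c+vt[0]*t.min(),c+vt[0]*t.max()
B=((100,120,90),(118,255,255)); Y=((24,150,120),(34,255,255))
ROI={"top":(225,120,385,160),"scene":(300,190,360,290)}
E
python3 - <<'E'
from seg import *
np.set_printoptions(precision=4,suppress=True)
for n in("top","scene"):
    im=cv2.imread(f"pics/{n}0.png")
    b=blobs(im,n,*B,ROI[n]); y=blobs(im,n,*Y,ROI[n])
    wb=ray(n,b[0],.153);wy=ray(n,y[0],.153); d=wb-wy
    e=ray(n,b[2],.153)-ray(n,b[3],.153); f=ray(n,y[2],.153)-ray(n,y[3],.153)
    print(n,b[:2],y[:2],wb,wy,"dist",np.linalg.norm(d),"yaw",np.arctan2(-d[0],d[1]),"len",np.linalg.norm(e),np.linalg.norm(f))
# triangulate
for col in (B,Y):
    cs={n:blobs(cv2.imread(f"pics/{n}0.png"),n,*col,ROI[n])[0] for n in C}
    r=least_squares(lambda X:np.concatenate([proj(n,X)-cs[n] for n in C]),[.6,0,.15]); print("tri",r.x,r.fun)
E
```

```text
top (array([260.3571, 145.8651]), 126) (array([326.9118, 138.0441]), 68) [0.6109 0.1313 0.153 ] [ 0.6331 -0.0175  0.153 ] dist 0.15047761611596944 yaw 0.14790579376858354 len 0.05995204910455407 0.028250543679460394
scene (array([345.0119, 207.4286]), 84) (array([320.1 , 249.88]), 50) [0.6125 0.1364 0.153 ] [ 0.6343 -0.0119  0.153 ] dist 0.14988197527610925 yaw 0.14596033829016378 len 0.0586845860499304 0.02759640851997164
tri [0.612  0.1326 0.1548] [-0.9428  0.2709 -0.5677 -0.7275]
tri [ 0.634  -0.0157  0.1556] [-0.9816  0.2126 -0.6483 -0.8119]
```

arm_command(
  commands=[
    [0, -385, -20, -391, 0, 0.922, 0],
    [0, -385, -20, -391, 0, 0.922, 0],
    [0, -385, -20, -391, 0, 0.922, 0],
    [0, -385, -20, -391, 0, 0.922, 0],
    [0, -385, -20, -391, 0, 0.922, 0],
    [0, -385, -20, -391, 0, 0.922, 0],
    [0, -385, -20, -391, 0, 0.922, 0],
    [0, -385, -20, -391, 0, 0.922, 0],
    [0, -385, -20, -391, 0, 0.922, 0],
    [0, -385, -20, -391, 0, 0.922, 0],
    [0, -385, -20, -391, 0, 0.922, 0],
    [0, -385, -20, -391, 0, 0.922, 0],
  ],
  newtons=40,
)

```text
time_s: 1.6
eef_pos: [0.4377, 0.0835, 0.2507]
ee_rot: [-0.697, 0.698, 0.117, -0.118]
contact_force: [0.4, -0.8, -0.4]
finger_gap: 1.003
```

```bash
cat >> seg.py <<'E'
def crop(n,roi,s,o):
    x0,y0,x1,y1=roi; im=imaging.read_camera(n); cv2.imwrite(f"pics/full_{o}.png",im)
    im=cv2.resize(im[y0:y1,x0:x1],None,fx=s,fy=s,interpolation=cv2.INTER_CUBIC)
    for x in range((x0+9)//10*10,x1,10): cv2.putText(im,str(x),((x-x0)*s,12),0,.33,(255,255,255),1)
    for y in range((y0+9)//10*10,y1,10): cv2.putText(im,str(y),(4,(y-y0)*s+4),0,.33,(255,255,255),1)
    cv2.imwrite(f"pics/{o}.png",im)
E
python3 - <<'E'
from seg import *
crop("scene",(230,140,330,250),5,"s1"); crop("top",(230,170,330,260),5,"t1")
from workcell import monitor
from scipy.spatial.transform import Rotation as R
o=monitor.get_obs();M=R.from_quat(np.roll(o["ee_rot"],-1)).as_matrix();print(M.round(4));print(o["q"])
for n in C: print(n,proj(n,o["eef_pos"]))
E
```

```text
[[ 9.444e-01 -7.000e-04 -3.288e-01]
 [ 3.288e-01 -1.400e-03  9.444e-01]
 [-1.200e-03 -1.000e+00 -1.100e-03]]
[ 7.45663699e-02 -3.05401695e-01  1.86331416e+00 -1.39070128e-03
  1.58450962e+00 -2.60466521e-01]
scene [271.4059449  159.96101853]
top [280.73632007 216.31635214]
```

View pics/s1.png

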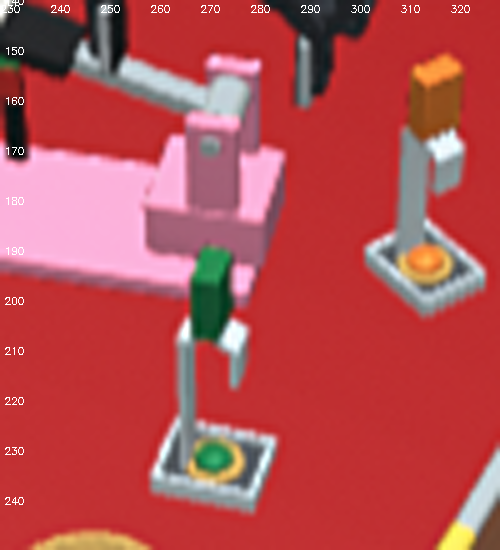

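View pics/t1.png

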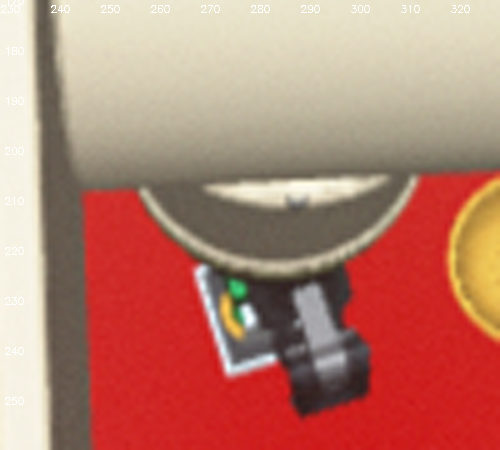

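Scene crop: the fingers straddle the carrier along its x (tips at about (252,157) and (291,158)), with the green grip top at about (271,191) below them. The top view is mostly covered by the arm. Descending.

arm_command(
  commands=[
    [0, 0, 60, 0, 0, 0, 0],
    [0, 0, 110, 0, 0, 0, 0],
    [0, 0, 138, 0, 0, 0, 0],
    [0, 0, 138, 0, 0, 0, 0],
    [0, 0, 138, 0, 0, 0, 0],
  ],
)

```text
time_s: 2.33
eef_pos: [0.4385, 0.0839, 0.1144]
ee_rot: [-0.697, 0.698, 0.118, -0.118]
contact_force: [1.7, 0.2, -0.1]
finger_gap: 1.001
```

```bash
python3 - <<'E'
from seg import *
crop("scene",(230,150,320,250),6,"s2")
from workcell import monitor
o=monitor.get_obs();print(o["eef_pos"],[ (n,proj(n,o["eef_pos"])) for n in C])
E
```

```text
[0.43906712 0.08377482 0.11491089] [('scene', array([272.45959618, 203.17409039])), ('top', array([279.77152312, 224.87877226]))]
```

View pics/s2.png

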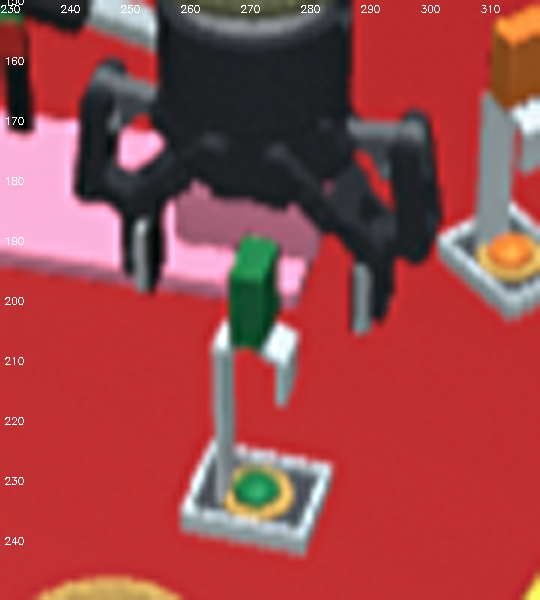

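arm_command(
  commands=[
    [1, 0, 1, 0, 0, 0, 0],
    [1, 0, 1, 0, 0, 0, 0],
    [1, 0, 1, 0, 0, 0, 0],
    [1, 0, 1, 0, 0, 0, 0],
    [1, 0, 1, 0, 0, 0, 0],
    [1, 0, 1, 0, 0, 0, 0],
    [1, 0, 1, 0, 0, 0, 0],
    [1, 0, 1, 0, 0, 0, 0],
  ],
  newtons=50,
)

```text
time_s: 3.38
eef_pos: [0.4389, 0.0838, 0.1138]
ee_rot: [-0.697, 0.698, 0.119, -0.118]
contact_force: [-1.3, -0.9, 0.9]
finger_gap: 0.181
```

```bash
python3 - <<'E'
from seg import *
crop("scene",(230,150,320,250),6,"s3")
from workcell import monitor
o=monitor.get_obs();print(o["eef_pos"],o["finger_gap"]*85,o["contact_force"])
E
```

```text
[0.43896953 0.08372742 0.11382493] 15.474552615416215 [-0.93942047 -1.66472801  1.07544228]
```

View pics/s3.png

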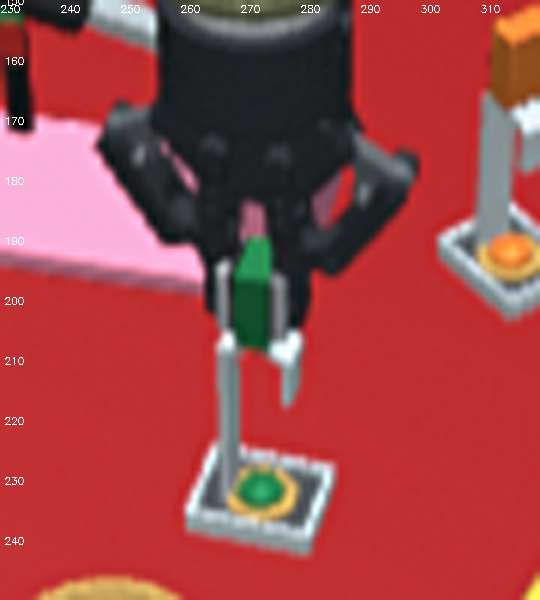

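Gripped at 15.5 mm (block width 16 mm), and the carrier is upright. Lifting, aligning to the rail yaw, and going to a standoff on the rail's -x side.

arm_command(
  commands=[
    [1, 0, -40, 0, 0, 0, 0],
    [1, 0, -80, 0, 0, 0, 0],
    [1, 0, -101, 0, 0, 0, 0],
    [1, 30, -101, 2, 0, 0.06, 0],
    [1, 60, -101, 5, 0, 0.12, 0],
    [1, 91, -101, 7, 0, 0.189, 0],
    [1, 91, -101, 7, 0, 0.189, 0],
    [1, 91, -101, 7, 0, 0.189, 0],
  ],
)

```text
time_s: 4.42
eef_pos: [0.5217, 0.1203, 0.2142]
ee_rot: [-0.705, 0.706, 0.052, -0.052]
contact_force: [-0.2, -0.1, -2.1]
finger_gap: 0.18
```

```bash
python3 - <<'E'
from seg import *
crop("scene",(260,110,400,250),4,"s4"); crop("top",(220,110,390,230),4,"t4")
from workcell import monitor
from scipy.spatial.transform import Rotation as R
o=monitor.get_obs();M=R.from_quat(np.roll(o["ee_rot"],-1)).as_matrix();print(M.round(4))
p=o["eef_pos"];print(p,o["finger_gap"]*85,o["contact_force"])
E
```

```text
[[ 0.9892  0.0015 -0.1466]
 [ 0.1466 -0.0014  0.9892]
 [ 0.0013 -1.     -0.0016]]
[0.52169628 0.12019948 0.21474232] 15.70101725196955 [-0.336626   -0.65188578 -3.13952244]
```

View pics/s4.png

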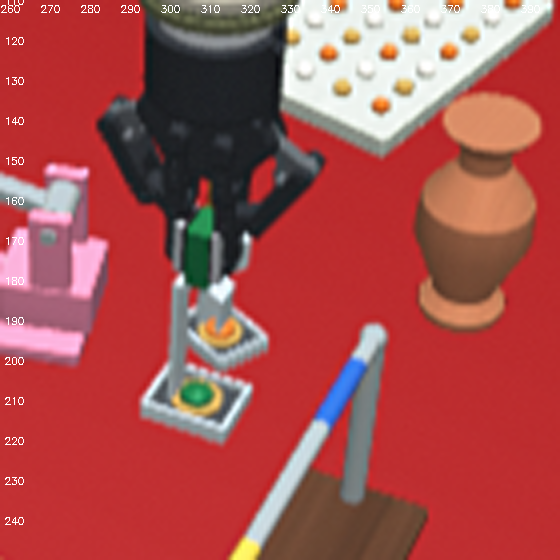

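View pics/t4.png

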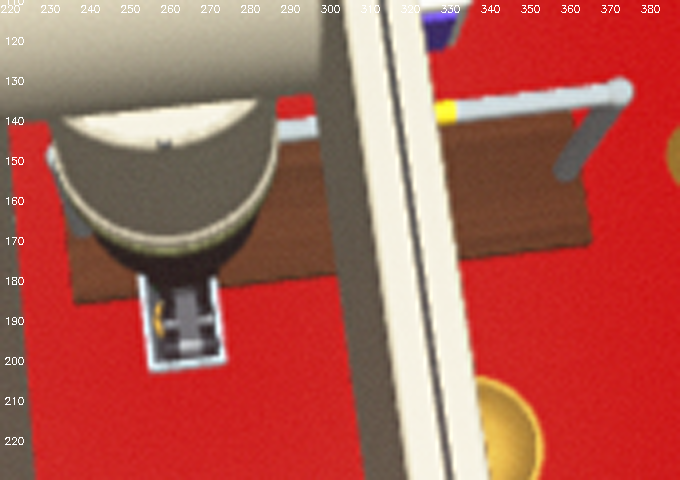

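```bash
python3 - <<'E'
from seg import *
np.set_printoptions(precision=4,suppress=True)
m=1e-3
S=[((295,210.6),-28,-22),((300.8,200.3),-28,22),((322.6,205.8),28,22),((315,218.3),28,-22)]
T=[((254.2,178.9),28,22),((274.2,178.4),28,-22),((276.2,200.0),-28,-22),((257,202.5),-28,22)]
T=[T[2],T[3]]
for n,L in(("scene",S),("top",T)):
    x,r=fit([(n,np.array(u),(a*m,b*m,.113)) for u,a,b in L],[.52,.12,.15]); print(n,x,r.tolist())
    im=cv2.imread(f"pics/{n}0.png"); b=blobs(im,n,*B,ROI[n])[0]; w=ray(n,b,.153)
    d=w[:2]-x[:2]; c,s=np.cos(.147),np.sin(.147); print("  load in rail axes from carrier",c*d[0]+s*d[1],-s*d[0]+c*d[1])
E
```

```text
scene [0.5223 0.1198 0.1757] [[-0.6095695468698068, 0.3734328734262249], [0.5522182606372894, -0.3000230763465197], [-0.48807698276471, 0.5675818687493575], [0.5411492740674362, -0.6540464997208915]]
  load in rail axes from carrier 0.09170330921509705 0.0031765632517505304
top [0.5207 0.1194 0.1559] [[-0.05323189662271943, 0.007226015153264598], [0.0531101529230682, -0.006761900281759381]]
  load in rail axes from carrier 0.0910010756651315 -0.0013778465111379187
```

arm_command(
  commands=[
    [1, 30, 0, 0, 0, 0, 0],
    [1, 60, 0, 0, 0, 0, 0],
    [1, 80, 0, 0, 0, 0, 0],
    [1, 91, 0, 0, 0, 0, 0],
    [1, 91, 0, 0, 0, 0, 0],
  ],
)

```text
time_s: 5.15
eef_pos: [0.6116, 0.1334, 0.2148]
ee_rot: [-0.705, 0.706, 0.052, -0.052]
contact_force: [-0.3, 0.2, -2.2]
finger_gap: 0.18
```

```bash
python3 - <<'E'
from seg import *
crop("scene",(290,110,420,250),4,"s5")
from workcell import monitor
from scipy.spatial.transform import Rotation as R
o=monitor.get_obs();M=R.from_quat(np.roll(o["ee_rot"],-1)).as_matrix();print(M.round(4))
p=o["eef_pos"];print(p,o["finger_gap"]*85,o["contact_force"])
E
```

```text
[[ 9.892e-01  9.000e-04 -1.466e-01]
 [ 1.466e-01 -1.500e-03  9.892e-01]
 [ 7.000e-04 -1.000e+00 -1.600e-03]]
[0.61119843 0.13341625 0.21478797] 15.115068087800498 [-0.74510607  0.03487818 -1.8058252 ]
```

View pics/s5.png

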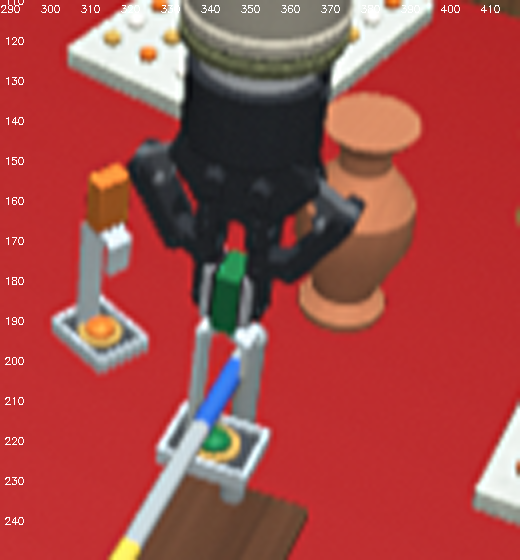

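The rail now passes between strip and lip, above the tray (blue band at about (345,206)), with no contact force. Lowering.

arm_command(
  commands=[
    [1, 0, 20, 0, 0, 0, 0],
    [1, 0, 36, 0, 0, 0, 0],
    [1, 0, 44, 0, 0, 0, 0],
    [1, 0, 48, 0, 0, 0, 0],
    [1, 0, 48, 0, 0, 0, 0],
    [1, 0, 48, 0, 0, 0, 0],
  ],
)

```text
time_s: 5.95
eef_pos: [0.6116, 0.1334, 0.1673]
ee_rot: [-0.705, 0.706, 0.053, -0.051]
contact_force: [0.4, 0.6, -2.3]
finger_gap: 0.184
```

```bash
python3 - <<'E'
from seg import *
crop("scene",(290,140,400,270),4,"s6"); crop("top",(220,110,390,230),4,"t6")
from workcell import monitor
o=monitor.get_obs()
p=o["eef_pos"];print(p,o["finger_gap"]*85,o["contact_force"],o["wrist_torque"])
E
```

```text
[0.61150741 0.13337502 0.16722032] 15.494312569934037 [-1.30617974 -0.02002286 -2.55569595] [-0.04195013 -0.02039984 -0.00699555]
```

View pics/s6.png

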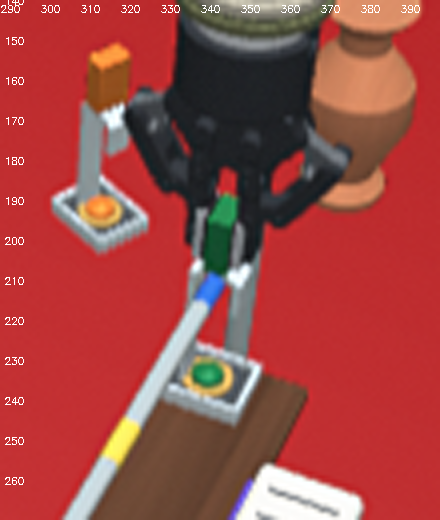

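View pics/t6.png

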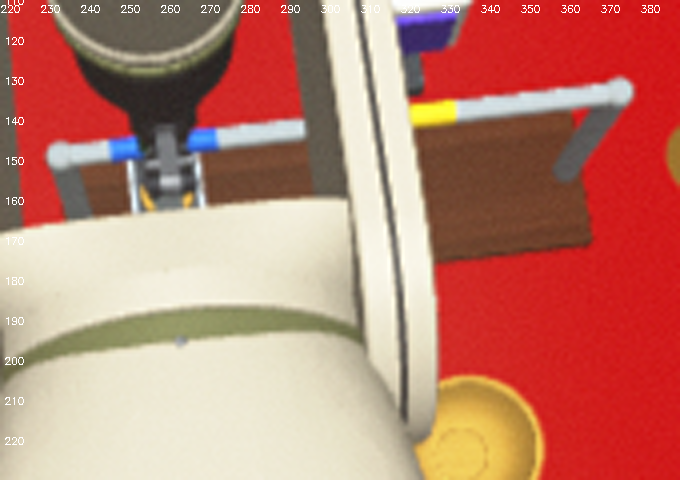

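Hook is over the rail at the blue band: in the top view the blue shows about evenly either side of the gripper (248–254 and 267–274). Sliding it along.

arm_command(
  commands=[
    [1, 0, 0.5, -15, 0, 0, 0],
    [1, 0, 0.5, -35, 0, 0, 0],
    [1, 0, 0.5, -55, 0, 0, 0],
    [1, 0, 0.5, -75, 0, 0, 0],
    [1, 0, 0.5, -95, 0, 0, 0],
    [1, 0, 0.5, -115, 0, 0, 0],
    [1, 0, 0.5, -135, 0, 0, 0],
    [1, 0, 0.5, -149, 0, 0, 0],
    [1, 0, 0.5, -149, 0, 0, 0],
    [1, 0, 0.5, -149, 0, 0, 0],
  ],
)

```text
time_s: 7.3
eef_pos: [0.6333, -0.0136, 0.1669]
ee_rot: [-0.705, 0.706, 0.052, -0.052]
contact_force: [-0.1, 0.6, -3.2]
finger_gap: 0.177
```

```bash
python3 - <<'E'
from seg import *
crop("scene",(270,160,380,300),4,"s7"); crop("top",(280,100,390,200),5,"t7")
from workcell import monitor
o=monitor.get_obs()
p=o["eef_pos"];print(p,o["finger_gap"]*85,o["contact_force"],o["wrist_torque"])
E
```

```text
[ 0.63327575 -0.01322585  0.16695297] 15.0762279445232 [-0.54688417  0.88808647 -2.5650247 ] [ 0.01583551 -0.02192715 -0.04855244]
```

View pics/s7.png

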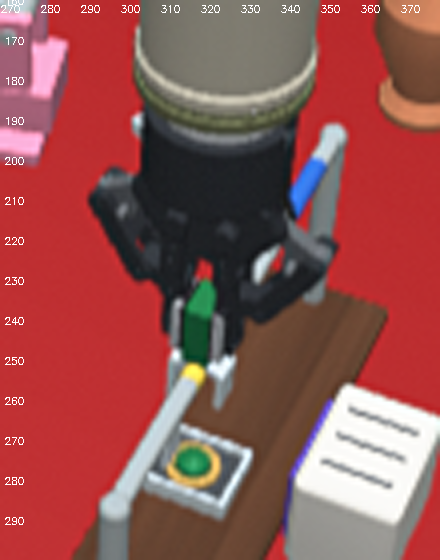

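View pics/t7.png

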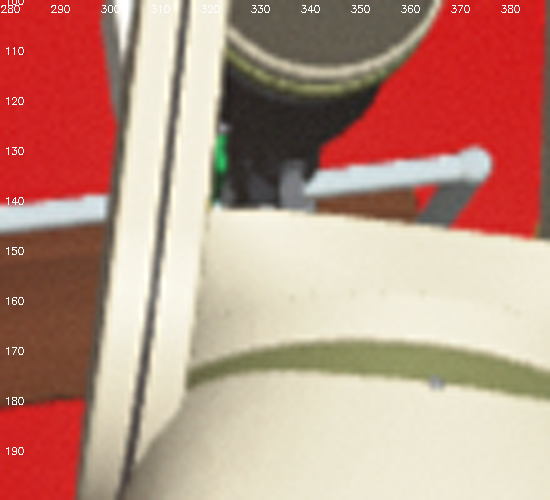

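```bash
python3 - <<'E'
from seg import *
np.set_printoptions(precision=4,suppress=True)
S=[((306.1,280.1),-28,-22),((314.4,265.7),-28,22),((332.6,273.4),28,22),((325.1,288.8),28,-22)]
n="scene"
x,r=fit([(n,np.array(u),(a/1e3,b/1e3,.065)) for u,a,b in S],[.63,-.015,.15]);print(x,r.tolist())
w=ray(n,blobs(cv2.imread("pics/scene0.png"),n,*Y,ROI[n])[0],.153);d=w[:2]-x[:2];c,s=np.cos(.147),np.sin(.147);print("mark from carrier",c*d[0]+s*d[1],-s*d[0]+c*d[1])
# yellow visible now
im=cv2.imread("pics/full_s7.png");b=blobs(im,n,*Y,ROI[n]);b0=blobs(cv2.imread("pics/scene0.png"),n,*Y,ROI[n])
print("yellow now",b,"before",b0)
E
```

```text
[ 0.6394 -0.0135  0.1005] [[-1.907776485781028, -1.212647634215898], [-1.6439881369432783, 0.18200349649862346], [2.0645424683351052, 1.6264282460645632], [1.3876643913041562, -0.31318700178104564]]
mark from carrier -0.0047750009595912074 0.002288410263219765
yellow now (array([318.5   , 252.6875]), 16, array([316.9547, 251.0426]), array([320.3572, 254.6644])) before (array([320.1 , 249.88]), 50, array([322.4038, 245.6735]), array([317.6891, 254.282 ]))
```

arm_command(
  commands=[
    [1, 0, 1, 0, 0, 0, 0],
    [1, 0, 1.5, 0, 0, 0, 0],
    [0.8, 0, 1.5, 0, 0, 0, 0],
    [0.7, 0, 1.5, 0, 0, 0, 0],
    [0.6, 0, 1.5, 0, 0, 0, 0],
    [0.3, 0, 1.5, 0, 0, 0, 0],
    [0.3, 0, 1.5, 0, 0, 0, 0],
  ],
)

```text
time_s: 8.28
eef_pos: [0.6333, -0.0133, 0.1655]
ee_rot: [-0.705, 0.706, 0.053, -0.052]
contact_force: [-0.6, -0.7, -0.7]
finger_gap: 0.7
```

```bash
python3 - <<'E'
from seg import *
crop("scene",(270,160,380,300),4,"s8")
from workcell import monitor
o=monitor.get_obs()
p=o["eef_pos"];print(p,o["finger_gap"]*85,o["contact_force"],o["wrist_torque"])
E
```

```text
[ 0.63330643 -0.01326529  0.16548435] 59.123330329991674 [-0.51296467  0.03461456 -0.09920371] [-0.00443103 -0.03543281 -0.02301932]
```

View pics/s8.png

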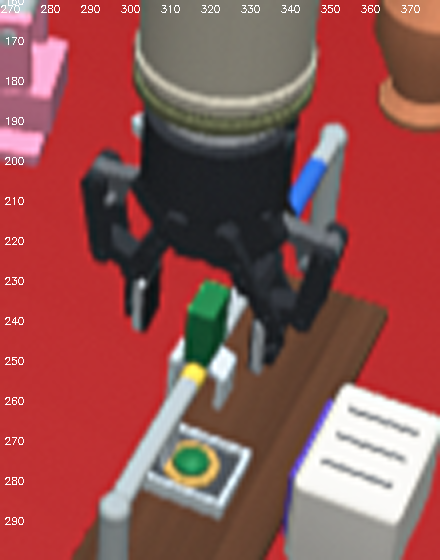

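arm_command(
  commands=[
    [0.2, 0, -40, 0, 0, 0, 0],
    [0.2, 0, -80, 0, 0, 0, 0],
    [0.2, 0, -100, 0, 0, 0, 0],
    [0.5, -50, -100, -59, 0, 0, 0],
    [1, -100, -100, -118, 0, 0, 0],
    [1, -150, -100, -177, 0, 0, 0],
    [1, -209, -100, -238, 0, 0, 0],
    [1, -209, -100, -238, 0, 0, 0],
    [1, -209, -100, -238, 0, 0, 0],
    [1, -209, -100, -238, 0, 0, 0],
  ],
)

```text
time_s: 9.57
eef_pos: [0.4613, -0.2794, 0.2649]
ee_rot: [-0.705, 0.705, 0.052, -0.051]
contact_force: [0.4, 0.3, 0.7]
finger_gap: 0.002
```

```bash
python3 - <<'E'
from seg import *
crop("scene",(140,160,360,370),3,"s9"); crop("top",(220,100,470,260),3,"t9")
from workcell import monitor
o=monitor.get_obs()
p=o["eef_pos"];print(p,o["finger_gap"]*85,o["contact_force"])
for n in C: print(n,proj(n,p))
E
```

```text
[ 0.46209943 -0.27832037  0.26509522] -0.2918109190489873 [ 0.65766005 -0.69817986  0.88785417]
scene [168.41159043 258.05963713]
top [472.53874518 206.94735473]
```

View pics/s9.png

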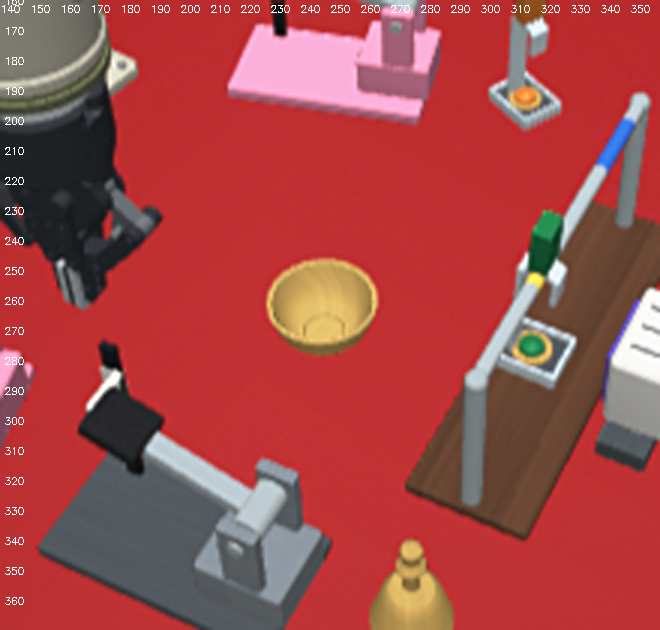

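View pics/t9.png

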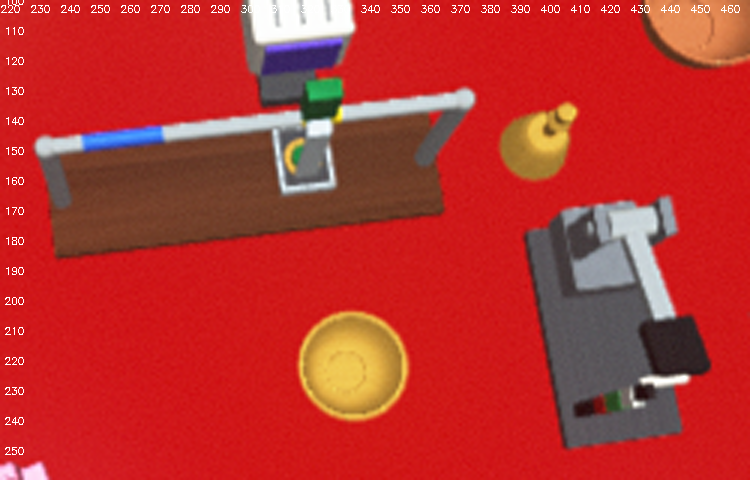

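```bash
python3 - <<'E'
import cv2,numpy as np
a=cv2.imread("pics/full_t9.png")[115:170,300:350];b=cv2.imread("pics/top0.png")[115:170,300:350]
im=np.hstack([cv2.resize(i,None,fx=8,fy=8,interpolation=cv2.INTER_NEAREST) for i in(a,b)])
for k in range(0,50,5):
  for o in(0,400): cv2.putText(im,str(300+k),(o+k*8,10),0,.35,(255,255,255),1)
for k in range(0,55,5): cv2.putText(im,str(115+k),(0,k*8+4),0,.35,(255,255,255),1)
cv2.imwrite("pics/z9.png",im)
E
```

```text
(no output)
```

View pics/z9.png

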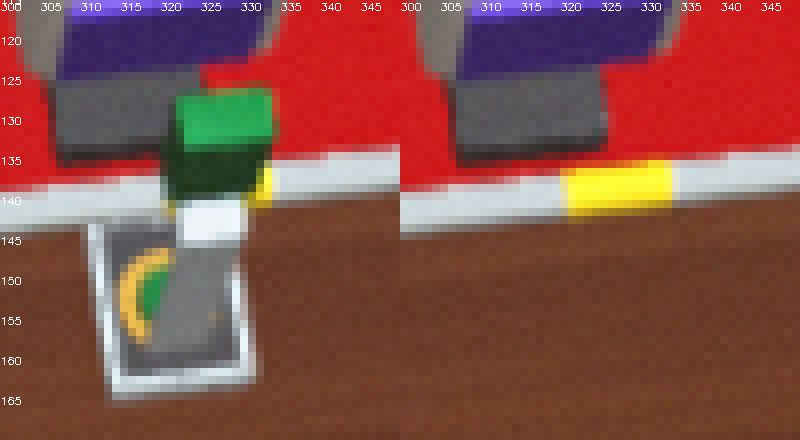

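Top-view zoom: the hook roof spans columns 322–330.5 (centre about 326.4) and the yellow band's centre is 326.9, so it is centred within about 1–2 mm. It hangs upright and free. The observed pad centre, top (445,215) / scene (180.5,299), matches the prediction. Pressing.

arm_command(
  commands=[
    [1, 0, 60, 0, 0, 0, 0],
    [1, 0, 105, 0, 0, 0, 0],
    [1, 0, 120, 0, 0, 0, 0],
    [1, 0, 130, 0, 0, 0, 0],
    [1, 0, 140, 0, 0, 0, 0],
    [1, 0, 148, 0, 0, 0, 0],
    [1, 0, 155, 0, 0, 0, 0],
    [1, 0, 155, 0, 0, 0, 0],
    [1, 0, 155, 0, 0, 0, 0],
    [1, 0, 155, 0, 0, 0, 0],
  ],
)

```text
time_s: 10.92
eef_pos: [0.464, -0.2795, 0.1136]
ee_rot: [-0.704, 0.706, 0.054, -0.051]
contact_force: [-5.6, 0.4, 7.9]
finger_gap: -0.001
```

```bash
python3 - <<'E'
from seg import *
crop("scene",(140,220,260,380),4,"s10"); crop("top",(380,150,480,260),5,"t10")
from workcell import monitor
o=monitor.get_obs()
p=o["eef_pos"];print(p,o["finger_gap"]*85,o["contact_force"],o["wrist_torque"])
for n in C: print(n,proj(n,p))
E
```

```text
[ 0.46402204 -0.27949316  0.11356899] 0.058048549110828185 [-3.99194594  0.84443588  8.12301838] [ 0.10194041  0.85730406 -0.07107179]
scene [179.99050053 307.28912749]
top [439.25621745 217.77007375]
```

View pics/s10.png

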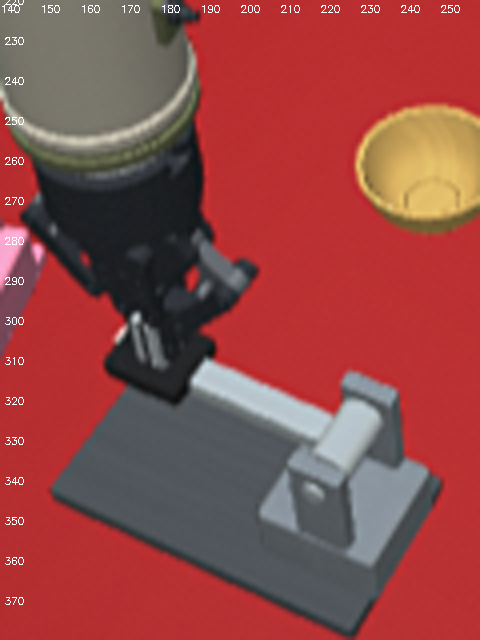

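View pics/t10.png

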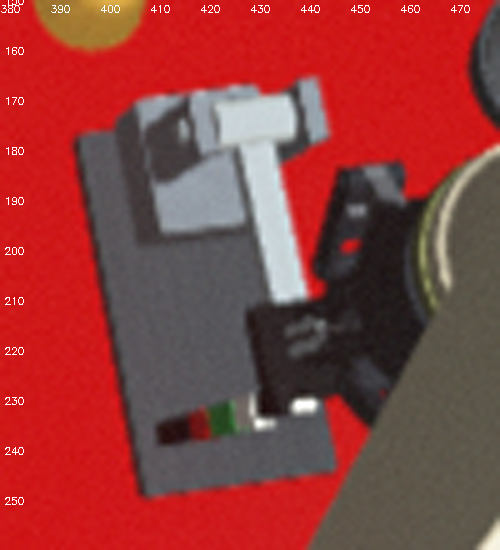

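arm_command(
  commands=[
    [1, 0, 5, 0, 0, 0, 0],
    [1, 0, 7, 0, 0, 0, 0],
    [1, 0, 7, 0, 0, 0, 0],
    [1, 0, 7, 0, 0, 0, 0],
    [1, 0, 7, 0, 0, 0, 0],
    [1, 0, 7, 0, 0, 0, 0],
    [1, 0, 7, 0, 0, 0, 0],
    [1, 0, 7, 0, 0, 0, 0],
  ],
)

```text
time_s: 12.02
eef_pos: [0.4657, -0.2804, 0.11]
ee_rot: [-0.703, 0.707, 0.056, -0.051]
contact_force: [-5.6, 1.8, 8.7]
finger_gap: 0.005
```

```bash
python3 - <<'E'
from seg import *
crop("scene",(140,220,260,380),4,"s11"); crop("top",(290,110,480,260),4,"t11")
from workcell import monitor
o=monitor.get_obs()
p=o["eef_pos"];print(p,o["time_s"],o["contact_force"],o["wrist_torque"],o["qd"])
E
```

```text
[ 0.46569183 -0.28042865  0.11000373] 12.125 [-5.57618296  1.67615477  8.91112521] [ 0.24394886  0.90918906 -0.00135039] [ 0.00183226  0.00042468  0.0010122  -0.00077724 -0.00138266  0.00155751]
```

View pics/s11.png

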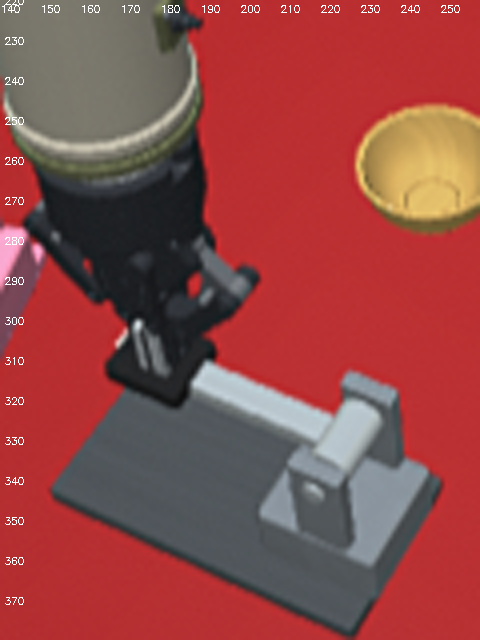

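View pics/t11.png

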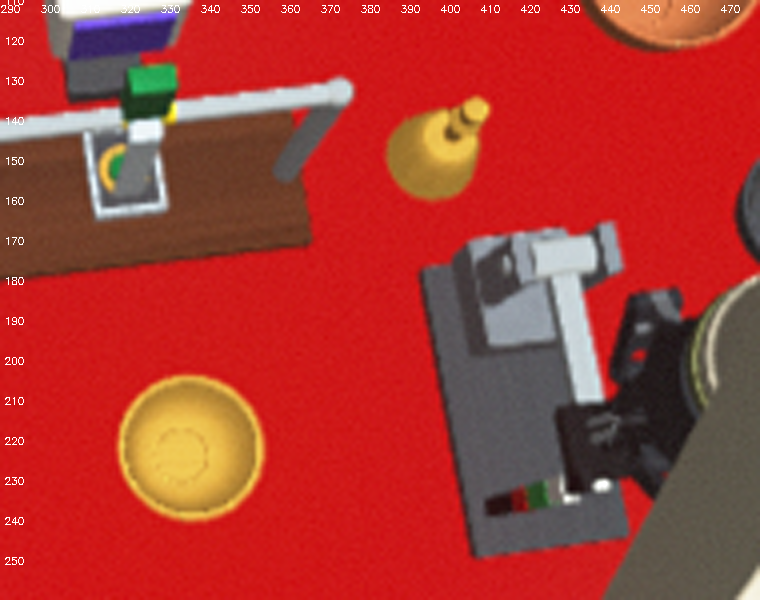

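TCP is at 110.0 mm, the half-way height. The push is 8.9 N against an expected 9 N, joint speeds are about 0, and the carrier still hangs at the yellow band. Handing in.

```bash
python3 -c "
from workcell import workorder; print(workorder.finish_job())"
```

```text
the job is handed in; nothing more can be done
None
```

The job is handed in, with the arm still holding the lever half-way down. I hooked the green carrier over the rail at the blue band and slid it about 149 mm along the rail without lifting it off. I let it go at the yellow band, then pressed the grey console's lever with the shut fingers. The robot's clock stood at about 12 s of the 48 s allowed.

**Carrier:** In the last top picture it hangs upright and free. The hook roof's centre is at about column 326.4 and the band's centre at 326.9, so about 1–2 mm off against the 10 mm allowed.

**Lever:** The fingertips are at 110.0 mm with 8.9 N upward force, against 110 mm and 9 N expected half-way, and the joints were still. There is also about 5.6 N of sideways load on the tool. The indicator on the black upright could not be read behind the gripper, so the green zone is inferred from height and force.

**Disagreements:** The two cameras differed by up to about 5 mm along the rail. One tray fit at the yellow band was poor, with 2 px residuals. The final top-view check supports the placing.

**Bystanders:** The amber carrier, bowl, bell and vase looked unmoved in the pictures after I started moving, though the last pictures show only the bowl and bell.

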